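Show the trainee how to balance the centrifuge

TASK

One of the tubes in the open centrifuge's rotor has no partner across from it. Show the trainee how to balance it by pointing only, without touching anything: bring the fingertips two or three centimetres above the cap of the one tube in the rack that is of the same kind as those in the rotor and stay there for two seconds, then point in the same way at the centre of the empty rotor place straight across from the partnerless tube, and finish while still pointing there. Go from one to the other well above everything, so that you point at no other tube or place on the way.

Things in the scene. Friction and masses are not known exactly. Their poses are not given: they have to be found in the camera images.
- rack: White two-tier tube rack, 104 x 165 mm and 55 mm high, with two rows of three 19 mm holes at 48 mm spacing, four of them holding tubes. Origin at the centre of its underside on the bench; its long side runs along its y axis.
- screw_tube: Long white centrifuge tube with a broad ribbed flat-topped screw cap, 120 mm long in all, 17 mm wide, cap 22 mm wide and 14 mm high: the only one in the rack of the kind used in the rotor. Origin at the centre of its foot, 6 mm above the bench; z runs up the tube. Loose, upright in one of the rack's holes; not to be touched.
- screw_tube_top (a point): Centre of the top face of that tube's screw cap, 126 mm above the bench.
- snap_tube: Short white tube, 75 mm long in all and 16 mm wide, with a narrow two-step snap cap 17 and 12 mm wide. Origin at the centre of its foot. Loose, upright in one of the rack's holes; not to be touched.
- snap_tube_top (a point): Centre of the top of the short tube's cap, 81 mm above the bench.
- dome_tube: White tube 105 mm long in all and 17 mm wide with a long smooth rounded push-on closure, 17 mm wide, no wider than the tube. Origin at the centre of its foot. Loose, upright in one of the rack's holes; not to be touched.
- dome_tube_top (a point): Top of the rounded closure, 111 mm above the bench.
- open_tube: Clear glass tube 95 mm long and 16 mm wide, open at the top, without a cap. Origin at the centre of its foot. Loose, upright in one of the rack's holes; not to be touched.
- open_tube_top (a point): Centre of the glass tube's open mouth, 101 mm above the bench.
- centrifuge: White bench centrifuge, 370 mm deep, 300 mm wide, 165 mm high, with a round steel bowl 236 mm wide in its top and a six-place rotor in the bowl. Origin on the bowl's axis at bench height; its front with the control panel looks along its own -x. Its lid stands open. Not to be touched.
- rotor (a joint): Angle of the rotor about the bowl's upright axis (rad, anticlockwise from above; at 0 place 1 lies along the centrifuge's own x axis). It turns at a touch and is not to be turned. Six places 60 degrees apart are numbered 1 to 6 anticlockwise from above. In its centre stands a steel nut 26 mm wide, up to 143 mm above the bench.
- lid (a joint): Opening angle of the centrifuge lid (rad): 0 shut, about 1.7 as it stands open. The square lid, 310 mm, is hinged 172 mm behind the bowl's axis and stands up to 490 mm above the bench. To be left open.
- place_1 (a point): Screw-capped tube in the rotor: its cap is 22 mm wide and 14 mm high, the same as that of the screw-capped tube in the rack, and leans 30 degrees towards the rotor's axis. This point is the centre of the cap's top face, 45 mm from the rotor's axis and about 160 mm above the bench. Place 1 of the rotor.
- place_2 (a point): Screw-capped tube in the rotor: its cap is 22 mm wide and 14 mm high, the same as that of the screw-capped tube in the rack, and leans 30 degrees towards the rotor's axis. This point is the centre of the cap's top face, 45 mm from the rotor's axis and about 160 mm above the bench. Place 2 of the rotor.
- place_3 (a point): Empty place in the rotor: a steel-lined hole 20 mm wide, leaning 30 degrees towards the axis, in the dished aluminium face. This point is the centre of the hole's mouth, 58 mm from the rotor's axis and 137 mm above the bench. Place 3 of the rotor.
- place_4 (a point): Screw-capped tube in the rotor: its cap is 22 mm wide and 14 mm high, the same as that of the screw-capped tube in the rack, and leans 30 degrees towards the rotor's axis. This point is the centre of the cap's top face, 45 mm from the rotor's axis and about 160 mm above the bench. Place 4 of the rotor.
- place_5 (a point): Empty place in the rotor: a steel-lined hole 20 mm wide, leaning 30 degrees towards the axis, in the dished aluminium face. This point is the centre of the hole's mouth, 58 mm from the rotor's axis and 137 mm above the bench. Place 5 of the rotor.
- place_6 (a point): Empty place in the rotor: a steel-lined hole 20 mm wide, leaning 30 degrees towards the axis, in the dished aluminium face. This point is the centre of the hole's mouth, 58 mm from the rotor's axis and 137 mm above the bench. Place 6 of the rotor.

How it is judged:
By the outcome, as a careful person would: the job done as asked, in the order asked, and still so for the second after the job is handed in, with the robot touching nothing.
It also fails if it takes over 45 s, if anything falls off the work surface, if the arm or the gripper's body presses on something with over 40 N, if the wrist force passes 120 N, or if a joint passes its speed limit or range.

ROBOT

A 7-joint arm with a two-finger parallel gripper is mounted at the origin on the work surface. World frame = base frame: x ahead of the robot, y to its left, z up, the work surface at z = 0. Lengths are in m, angles in rad, forces in N, time in s.
With the tool pointing down it reaches from about 0.425 to 0.8 m from the base axis. Payload 8.3 kg.
Tool frame: the origin (TCP) lies between the finger pads, 19 mm behind the fingertips; this is the grasp point; z points along the fingers, y is the line along which they close (so a half turn about z gives the same grasp; the last joint's range is limited). The gripper opens to 85 mm and grips with 20 to 120 N. Pads are 22 mm wide; open, the fingers measure 114 mm over their backs; the gripper's body (76 mm by 85 mm) begins 54 mm behind the grasp point. The pads swing forward as they close: fully open they stand 13 mm farther back than shut.
Start: joints at [1.128, 0.383, 0.016, 1.37, -0.006, 1.388, -0.046], TCP at [0.232, -0.58, 0.25] pointing down, gripper open.
Joint ranges: [-2.95, 2.95], [-0.25, 2.06], [-1.52, 1.56], [0.18, 2.33], [-1.44, 4.58], [0.02, 2.06], [-3.01, 3.01]. Speed limits (rad/s): [2.39, 2.39, 3.01, 3.01, 3.14, 3.14, 3.14].

INTERFACE

Orientations are given as a 3x3 rotation matrix whose columns are the frame's x, y, z axes.
In Python, from cell import read_state, read_camera, hand_in, outline_of gives the robot as it stands.
- The arm moves only by the tool carry_out, never from a script. Its argument "plan" is a list of rows, each an object with "linear": the shift along the tool's x, y, z in cm, a list of three; "spin": the turn about the tool's z in rad; "fingers": the closure, from -1 (fully open) to 1 (shut), so that 0 is half open. A call has 1 to 20 rows; each row is the pose to reach, as a shift and turn from the pose commanded when the call began, along the tool's axes at that moment; what a row does not reach only later rows make up. A row lasts 1/8 s, in which the tool goes at most 62.5 mm and 10.7 degrees, less where a joint would pass 70% of its speed; a pose out of reach is approached as far as the arm can. A call with a gripper value outside its range is refused whole. The fingers move at their own pace and stop on an object; the grip force is fixed at half the most. Time passes only in rows, so rows that repeat a pose let the fingers close. It gives the time, the measured TCP pose, the force, the opening and the grip force at its end, in the units of the state.
- read_state(): the state, without advancing time (a new reading comes with each control period).
- read_camera(name): name is "side" or "top"; returns a dict with "color" (384x512x3 uint8, red, green, blue), "mtx" (3x3 intrinsics, pixels), "distortion" ([k1, k2, p1, p2, k3] as OpenCV has them; the pictures are not rectified), "R" (3x3) and "t" (3): a world point X has camera coordinates R X + t. Camera axes: x right, y down, z forward; pixel columns grow to the right and rows downward; lengths in m; the calibration is good to about 2 mm. A picture is of the moment at which its call begins. There is no depth.
- hand_in(): hands the job in; it is judged then, once.
Trained networks look in the newest picture that a camera, given by its name, has taken for a name from the list of things; names that differ only in an ending like _2 or _b are one class to them, and where a whole thing is asked for, a point or a joint stands for the part that bears it (a point fixed in the world has none). Each returns a list of dicts, best first, with "p" (0 to 1); they miss things now and then, are a little off and sometimes report something else, mostly with a low value. They report only what shows in the picture. A call takes as long as a camera call.
- outline_of(camera, query): "pixels" (384x512 bool, what is visible of it) and "box" ([left, top, right, bottom] in pixels, round what is visible of it).
The state is a dict: "time": time; "qpos": joint angles; "joint_vel": joint speeds; "joint_efforts": joint torques, N m; "eef_pos": TCP position; "tool_rot": TCP orientation; "wrist_force": force on the tool from outside, world axes, zero at the start; "ft_torque": the same for the moment, N m; "width": opening from 0.0 (shut) to 1.0 (fully open); "grasp_force": force on a finger pad.
Only numpy, scipy, OpenCV 4.12 (cv2) and the standard library are available. Lean on these libraries where they do the work, as an engineer would, in place of code of your own. Each camera call takes 0.05 s, during which the arm holds its last target. There are 200 camera calls.

## Working session

There is one attempt and no reset: what is moved stays moved. The work goes in short steps, Python scripts to look and compute and a tool call to move; the robot and the scene stay as the last step left them, time stands still between calls to the robot, and variables do not carry over. Pictures are saved under pics/ and viewed, at most 10 in all, crops included, and the job is handed in when it is done.

Besides the shell and the picture viewer there is one more tool, called after ">>>" by a JSON object that holds its "method" and its "body". carry_out: Moves the arm, as the interface text tells. Its arguments: {"type":"object","properties":{"plan":{"type":"array","items":{"type":"object","properties":{"linear":{"type":"array","items":{"type":"number"}},"spin":{"type":"number"},"fingers":{"type":"number"}}}}},"required":["plan"]}

```bash
mkdir -p pics
python3 - <<'E'
from cell import *
import cv2,numpy as np
s=read_state();print(s['time'],s['eef_pos'],s['tool_rot'],s['width'])
for c in('top','side'):
    d=read_camera(c);cv2.imwrite(f'pics/{c}1.png',cv2.resize(d['color'][...,::-1],(800,600),interpolation=cv2.INTER_CUBIC))
    print(c,d['mtx'],d['distortion'],d['R'],d['t'])
    for q in ('screw_tube','snap_tube','dome_tube','open_tube','rack','rotor','centrifuge','place_1'):
        for o in outline_of(c,q)[:3]: print(q,round(o['p'],2),o['box'])
E
```

```text
0.0 [ 0.23159509 -0.5800141   0.24897685] [[ 9.28696800e-01  3.70839230e-01 -7.20555399e-04]
 [ 3.70839930e-01 -9.28695083e-01  1.78565757e-03]
 [-6.98437795e-06 -1.92554518e-03 -9.99998146e-01]] 0.998039319632921
top [[492.67118684   0.         248.5092157 ]
 [  0.         492.67118684 187.52718871]
 [  0.           0.           1.        ]] [-0.13433843  0.          0.          0.          0.        ] [[ 0.0240475  -0.99969432  0.00574252]
 [-0.99286214 -0.02455359 -0.1167129 ]
 [ 0.11681823 -0.00289488 -0.99314909]] [0.09144043 0.55687883 1.62825691]
screw_tube 0.47 [346.5, 214.8, 359.9, 220.7]
open_tube 0.74 [348.3, 212.4, 359.8, 220.3]
rack 0.94 [308.7, 189.2, 364.9, 228.4]
rotor 0.72 [143.7, 164.7, 214.9, 238.9]
centrifuge 0.69 [55.1, 137.5, 243.6, 249.8]
place_1 0.98 [148.2, 168.1, 213.6, 235.2]
side [[444.3617367    0.         247.88009576]
 [  0.         444.3617367  186.70305877]
 [  0.           0.           1.        ]] [-0.0811666  0.         0.         0.         0.       ] [[ 0.86460222 -0.50223388 -0.01497099]
 [-0.38205725 -0.63778102 -0.6687807 ]
 [ 0.32633611  0.58394905 -0.74330898]] [-0.40675723  0.35542659  0.95703731]
screw_tube 0.57 [277.5, 276.5, 288.5, 290.4]
screw_tube 0.53 [296.2, 300.5, 311.6, 329.0]
snap_tube 0.53 [307.1, 289.2, 313.4, 301.2]
rack 0.87 [266.3, 265.4, 338.1, 358.8]
rotor 0.68 [151.2, 109.4, 234.9, 164.3]
centrifuge 0.73 [83.0, 0.6, 274.0, 237.7]
place_1 0.8 [150.5, 106.6, 232.8, 162.5]
place_1 0.71 [83.8, 0.0, 275.6, 235.4]
```

View pics/top1.png

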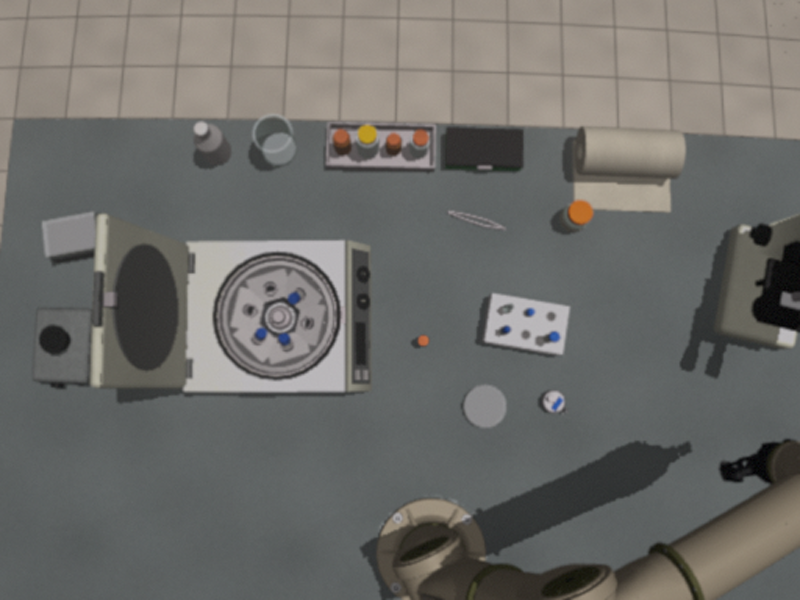

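View pics/side1.png

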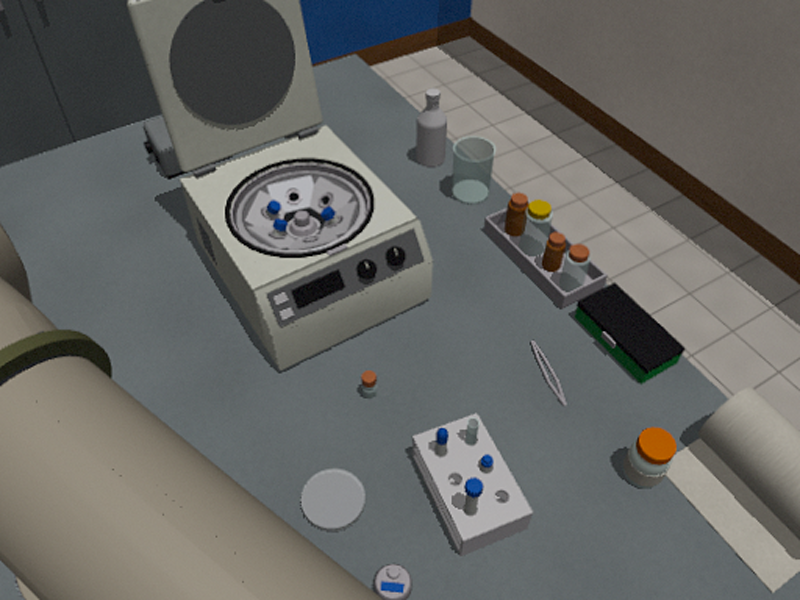

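The top picture shows the rotor centre at about (281,317). Caps are at (294,298), (261,334) and (284,339), so the last one is partnerless. The empty place across from it is at about (270,289). In the rack, the broad-capped tube is at (554,337) in the top picture and (473,488) in the side picture. Next I'll triangulate the cap positions.

```bash
cat > h.py <<'E'
from cell import *
import cv2,numpy as np
from scipy.optimize import least_squares
def proj(d,X): return cv2.projectPoints(np.atleast_2d(X).astype(float),cv2.Rodrigues(d['R'])[0],d['t'],d['mtx'],d['distortion'])[0][:,0]
def tri(D,uv):
    P=[np.c_[d['R'],d['t']] for d in D]
    n=[cv2.undistortPoints(np.array([[p]],float),d['mtx'],d['distortion'])[0,0][:,None] for d,p in zip(D,uv)]
    X=cv2.triangulatePoints(P[0],P[1],n[0],n[1])[:,0];return X[:3]/X[3]
def blue(d):
    hsv=cv2.cvtColor(d['color'],cv2.COLOR_RGB2HSV)
    m=cv2.inRange(hsv,(105,130,50),(130,255,255))
    n,_,st,c=cv2.connectedComponentsWithStats(m)
    return [(c[i].round(1),st[i,4],st[i,:4]) for i in range(1,n) if st[i,4]>5]
E
python3 - <<'E'
from h import *
for c in('top','side'):
    d=read_camera(c);im=d['color'][...,::-1]
    print(c)
    for b in blue(d): print(*b)
    a,b=((135,160),(300,180)) if c=='top' else ((145,100),(260,260))
    w=90
    t=[cv2.resize(im[y:y+75,x:x+w],None,fx=4.4,fy=4.4,interpolation=cv2.INTER_CUBIC) for x,y in(a,b)]
    cv2.imwrite(f'pics/z_{c}.png',np.hstack(t))
i=np.vstack([cv2.imread('pics/z_top.png'),cv2.imread('pics/z_side.png')])
print(i.shape);cv2.imwrite('pics/z.png',cv2.resize(i,(720,600)))
E
```

```text
top
[187.6 190.6] 30 [185 188   6   6]
[339.  199.2] 10 [338 198   3   4]
[323.7 210.6] 9 [322 209   4   4]
[166.7 213.1] 27 [164 211   6   6]
[354.3 215.1] 26 [352 213   6   5]
[181.5 216.3] 31 [179 214   6   6]
[356.1 258.2] 16 [354 255   5   7]
side
[237.5  13.8] 2754 [192   0 109  41]
[174.7 132.3] 52 [171 129   8   8]
[209.2 136.4] 54 [205 132   9   9]
[179.1 143.5] 54 [175 140   9   8]
[282.6 278.8] 60 [279 274   8  11]
[311.1 294.7] 45 [308 291   7   8]
[302.9 311.5] 106 [298 306  11  12]
[250.6 375.4] 75 [244 373  14   6]
(660, 792, 3)
```

View pics/z.png

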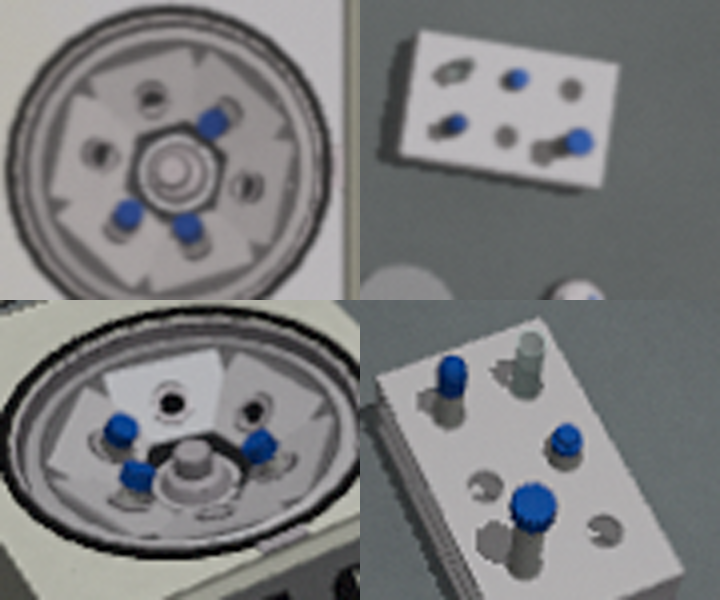

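The zoom confirms it. The ribbed broad cap (side crop (533,505)) is the screw tube. The filled places match 1, 2 and 4 in the list, so place 2 has no partner and place 5 is the target.

Run:
```python
from h import *
D=[read_camera('top'),read_camera('side')]
pt=[[166.7,213.1],[181.5,216.3],[187.6,190.6]]; ps=[[174.7,132.3],[179.1,143.5],[209.2,136.4]]
X=[tri(D,p) for p in zip(pt,ps)]
S=tri(D,[[354.3,215.1],[302.9,311.5]])
for x in X+[S]: print(x.round(4))
# model: cap mid at radius 45+3.5 mm, z about .160-.006
def pts(v,r,z,ks): 
    a=v[2]+np.array([(k-1)*np.pi/3 for k in ks]);return np.c_[v[0]+r*np.cos(a),v[1]+r*np.sin(a),np.full(len(ks),z)]
def f(v): 
    P=pts(v,.0475,.156,[1,2,4]);return np.r_[(proj(D[0],P)-pt).ravel(),(proj(D[1],P)-ps).ravel()]
c=(X[0]+X[2])/2
r=least_squares(f,[c[0],c[1],np.arctan2(*(X[0]-c)[1::-1])]);print(r.x,r.fun.round(1))
h=pts(r.x,.058,.137,[3,5,6]);print('holes',h.round(4));print(proj(D[0],h),proj(D[1],h))
sf=least_squares(lambda v:np.r_[proj(D[0],[*v,.121])[0]-[354.3,215.1],proj(D[1],[*v,.119])[0]-[302.9,311.5]],S[:2]);print('screw',sf.x,sf.fun.round(1))
# hole seen in crops -> px: top crop hole5 (152,97), side (172,403) in view
print([135+152/4,160+97/4],[145+172/4,100+103/4])
s=read_state();R=s['tool_rot'];p=s['eef_pos']
for n,q in(('screw',[*sf.x,.126]),('p5',h[1])): print(n,R.T@(np.array(q)+[0,0,.044]-p)*100)
```

```text
[0.4529 0.3586 0.1517]
[0.4446 0.3119 0.151 ]
[0.5256 0.2959 0.1508]
[ 0.4637 -0.2354  0.117 ]
[0.48835515 0.32496108 2.42709814] [ 0.5  0.4  0.5  0.5  0.4  0.4  0.4 -0.7 -0.  -0.7 -0.1 -0.9]
holes [[0.4774 0.268  0.137 ]
 [0.5432 0.3439 0.137 ]
 [0.4994 0.3819 0.137 ]]
[[196.30422816 206.71638082]
 [173.16444979 185.36252503]
 [160.64158796 198.83416592]] [[198.20967825 152.68668564]
 [207.6463584  128.07550888]
 [187.60632154 125.8273527 ]]
screw [ 0.46305499 -0.23558081] [ 0.3  0.2  0.  -0.2]
[173.0, 184.25] [188.0, 125.75]
screw [ 34.26510843 -23.44592308   8.00285176]
p5 [ 63.19502063 -74.29169681   6.91042236]
```

>>> {"method": "carry_out", "body": {"plan": [{"linear": [0, 0, -6], "spin": 0, "fingers": 1}, {"linear": [0, 0, -8], "spin": 0, "fingers": 1}, {"linear": [5, -3.4, -8], "spin": 0, "fingers": 1}, {"linear": [10, -6.8, -8], "spin": 0, "fingers": 1}, {"linear": [15, -10.2, -8], "spin": 0, "fingers": 1}, {"linear": [20, -13.6, -8], "spin": 0, "fingers": 1}, {"linear": [25, -17, -8], "spin": 0, "fingers": 1}, {"linear": [30, -20.4, -8], "spin": 0, "fingers": 1}, {"linear": [34.3, -23.4, -8], "spin": 0, "fingers": 1}, {"linear": [34.3, -23.4, -8], "spin": 0, "fingers": 1}, {"linear": [34.3, -23.4, -8], "spin": 0, "fingers": 1}, {"linear": [34.3, -23.4, -8], "spin": 0, "fingers": 1}]}}

```text
time: 2.6
eef_pos: [0.4627, -0.2376, 0.33]
tool_rot: [[0.93, 0.368, -0.0], [0.368, -0.93, -0.0], [-0.0, 0.0, -1.0]]
wrist_force: [0.1, -0.4, -0.1]
width: -0.005
grasp_force: 0.0
```

>>> {"method": "carry_out", "body": {"plan": [{"linear": [0, -0.2, 4], "spin": 0, "fingers": 1}, {"linear": [0, -0.2, 8], "spin": 0, "fingers": 1}, {"linear": [0, -0.2, 12], "spin": 0, "fingers": 1}, {"linear": [0, -0.2, 14], "spin": 0, "fingers": 1}, {"linear": [0, -0.2, 14], "spin": 0, "fingers": 1}]}}

```text
time: 3.22
eef_pos: [0.4612, -0.2349, 0.1885]
tool_rot: [[0.93, 0.369, -0.003], [0.369, -0.93, 0.001], [-0.002, -0.003, -1.0]]
wrist_force: [-0.0, 1.2, 1.3]
width: 0.003
grasp_force: 0.0
```

Run:
```python
from h import *
d=read_camera('side');s=read_state();p=s['eef_pos'];print(p)
im=d['color'][...,::-1].copy()
print(proj(d,[p+[0,0,-.019],p+[0,0,-.032],[.463,-.2356,.126]]))
u,v=proj(d,p+[0,0,-.019])[0].astype(int)
x0,y0=u-50,v-40;z=cv2.resize(im[y0:y0+90,x0:x0+100],None,fx=6,fy=6,interpolation=cv2.INTER_CUBIC)
for q,c in zip(proj(d,[p+[0,0,-.019],[.463,-.2356,.126]]),[(0,0,255),(0,255,255)]):
    cv2.circle(z,tuple(int(k) for k in (q-[x0,y0]+.5)*6),3,c,-1)
cv2.imwrite('pics/s2.png',z)
```

```text
[ 0.46212992 -0.23501828  0.19001181]
[[304.54531472 298.90139916]
 [303.98836178 302.0965133 ]
 [303.19570344 309.67632377]]
```

View pics/s2.png

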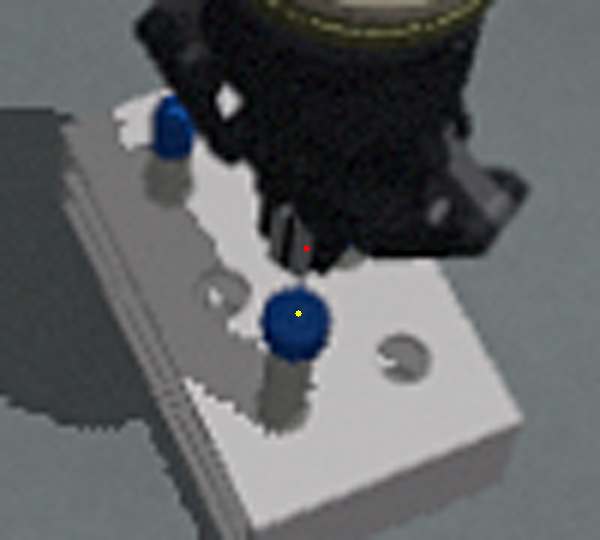

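The fingertip overlay agrees with the tip lying 19 mm ahead of the TCP, and the marked point is centred on the ribbed cap. I'll go down 2 cm and hold.

>>> {"method": "carry_out", "body": {"plan": [{"linear": [0, 0, 1], "spin": 0, "fingers": 1}, {"linear": [0, 0, 2], "spin": 0, "fingers": 1}, {"linear": [0, 0, 2], "spin": 0, "fingers": 1}, {"linear": [0, 0, 2], "spin": 0, "fingers": 1}, {"linear": [0, 0, 2], "spin": 0, "fingers": 1}, {"linear": [0, 0, 2], "spin": 0, "fingers": 1}, {"linear": [0, 0, 2], "spin": 0, "fingers": 1}, {"linear": [0, 0, 2], "spin": 0, "fingers": 1}, {"linear": [0, 0, 2], "spin": 0, "fingers": 1}, {"linear": [0, 0, 2], "spin": 0, "fingers": 1}, {"linear": [0, 0, 2], "spin": 0, "fingers": 1}, {"linear": [0, 0, 2], "spin": 0, "fingers": 1}, {"linear": [0, 0, 2], "spin": 0, "fingers": 1}, {"linear": [0, 0, 2], "spin": 0, "fingers": 1}, {"linear": [0, 0, 2], "spin": 0, "fingers": 1}, {"linear": [0, 0, 2], "spin": 0, "fingers": 1}, {"linear": [0, 0, 2], "spin": 0, "fingers": 1}, {"linear": [0, 0, 2], "spin": 0, "fingers": 1}, {"linear": [0, 0, 2], "spin": 0, "fingers": 1}, {"linear": [0, 0, 2], "spin": 0, "fingers": 1}]}}

```text
time: 5.78
eef_pos: [0.4628, -0.2341, 0.17]
tool_rot: [[0.929, 0.371, 0.0], [0.371, -0.929, 0.0], [0.0, -0.0, -1.0]]
wrist_force: [0.0, 0.7, 0.3]
width: -0.0
grasp_force: 0.0
```

>>> {"method": "carry_out", "body": {"plan": [{"linear": [0, 0, 0], "spin": 0, "fingers": 1}, {"linear": [0, 0, 0], "spin": 0, "fingers": 1}, {"linear": [0, 0, 0], "spin": 0, "fingers": 1}, {"linear": [0, 0, 0], "spin": 0, "fingers": 1}]}}

```text
time: 6.28
eef_pos: [0.4628, -0.2341, 0.17]
tool_rot: [[0.929, 0.371, 0.0], [0.371, -0.929, 0.0], [0.0, -0.0, -1.0]]
wrist_force: [0.4, -0.0, -0.1]
width: -0.004
grasp_force: 0.0
```

Run:
```python
from h import *
s=read_state();R=s['tool_rot'];p=s['eef_pos'];print(s['time'],p)
print(R.T@(np.array([.5432,.3439,.137+.044])-p)*100)
```

```text
6.275 [ 0.46279227 -0.23407093  0.17002615]
[ 28.89925939 -50.69513793  -1.09455882]
```

>>> {"method": "carry_out", "body": {"plan": [{"linear": [0, 0, -6], "spin": 0, "fingers": 1}, {"linear": [0, 0, -12], "spin": 0, "fingers": 1}, {"linear": [0, 0, -18], "spin": 0, "fingers": 1}, {"linear": [0, 0, -18], "spin": 0, "fingers": 1}, {"linear": [2.4, -4.2, -18], "spin": 0, "fingers": 1}, {"linear": [4.8, -8.4, -18], "spin": 0, "fingers": 1}, {"linear": [7.2, -12.6, -18], "spin": 0, "fingers": 1}, {"linear": [9.6, -16.8, -18], "spin": 0, "fingers": 1}, {"linear": [12, -21, -18], "spin": 0, "fingers": 1}, {"linear": [14.4, -25.3, -18], "spin": 0, "fingers": 1}, {"linear": [16.8, -29.5, -18], "spin": 0, "fingers": 1}, {"linear": [19.2, -33.7, -18], "spin": 0, "fingers": 1}, {"linear": [21.6, -37.9, -18], "spin": 0, "fingers": 1}, {"linear": [24, -42.1, -18], "spin": 0, "fingers": 1}, {"linear": [26.5, -46.5, -18], "spin": 0, "fingers": 1}, {"linear": [28.9, -50.7, -18], "spin": 0, "fingers": 1}, {"linear": [28.9, -50.7, -18], "spin": 0, "fingers": 1}, {"linear": [28.9, -50.7, -18], "spin": 0, "fingers": 1}, {"linear": [28.9, -50.7, -18], "spin": 0, "fingers": 1}]}}

```text
time: 8.65
eef_pos: [0.5438, 0.3424, 0.3502]
tool_rot: [[0.93, 0.369, 0.001], [0.369, -0.93, -0.001], [0.0, 0.001, -1.0]]
wrist_force: [-1.0, 0.1, 0.6]
width: 0.003
grasp_force: 0.0
```

Run:
```python
from h import *
s=read_state();R=s['tool_rot'];p=s['eef_pos'];print(s['time'],p,s['qpos'],s['wrist_force'])
T=np.array([.5432,.3439,.137])
print(R.T@(T+[0,0,.044]-p)*100)
d=read_camera('side');im=d['color'][...,::-1].copy()
z=cv2.resize(im[30:240,80:360],None,fx=2.8,fy=2.8,interpolation=cv2.INTER_CUBIC)
for q,c in zip(proj(d,[p-[0,0,.019],T]),[(0,0,255),(0,255,255)]): cv2.circle(z,tuple(int(k) for k in (q-[80,30]+.5)*2.8),2,c,-1)
cv2.imwrite('pics/s3.png',z)
```

```text
8.65 [0.54381245 0.34243583 0.35020079] [-0.21939618  0.47636578 -0.64179946  1.09336315  0.27999362  1.6529909
 -1.97514564] [-1.04659207  0.12583316  0.61085564]
[-9.31203727e-03 -1.73367158e-01  1.69199324e+01]
```

View pics/s3.png

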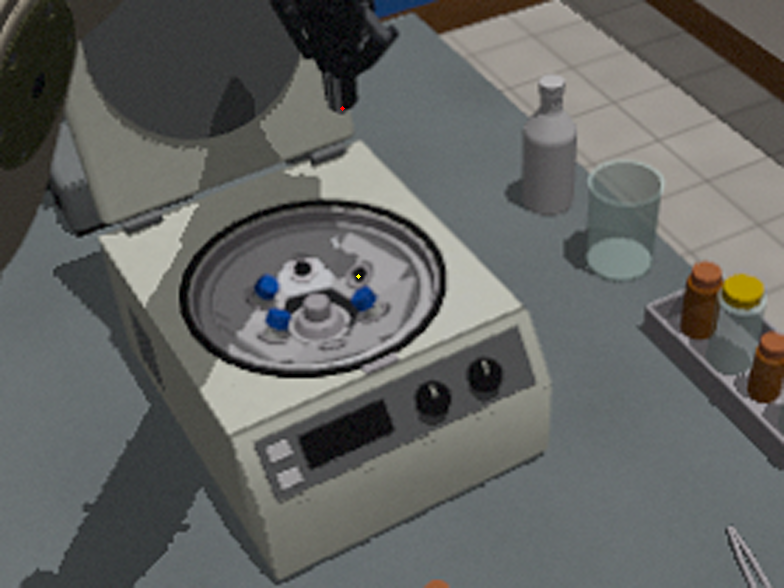

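The yellow mark sits on the hole at (358,275), place 5, and the arm is clear of the lid. I'll go straight down from here.

>>> {"method": "carry_out", "body": {"plan": [{"linear": [0, -0.2, 3], "spin": 0, "fingers": 1}, {"linear": [0, -0.2, 6], "spin": 0, "fingers": 1}, {"linear": [0, -0.2, 9], "spin": 0, "fingers": 1}, {"linear": [0, -0.2, 12], "spin": 0, "fingers": 1}, {"linear": [0, -0.2, 14], "spin": 0, "fingers": 1}, {"linear": [0, -0.2, 15.5], "spin": 0, "fingers": 1}, {"linear": [0, -0.2, 16.5], "spin": 0, "fingers": 1}, {"linear": [0, -0.2, 16.9], "spin": 0, "fingers": 1}, {"linear": [0, -0.2, 16.9], "spin": 0, "fingers": 1}, {"linear": [0, -0.2, 16.9], "spin": 0, "fingers": 1}, {"linear": [0, -0.2, 16.9], "spin": 0, "fingers": 1}, {"linear": [0, -0.2, 16.9], "spin": 0, "fingers": 1}]}}

```text
time: 10.2
eef_pos: [0.5426, 0.3459, 0.1813]
tool_rot: [[0.929, 0.371, 0.0], [0.371, -0.929, 0.0], [0.0, -0.0, -1.0]]
wrist_force: [0.7, -0.4, -0.0]
width: -0.001
grasp_force: 0.0
```

Run:
```python
from h import *
s=read_state();p=s['eef_pos'];print(s['time'],p,s['wrist_force'])
T=np.array([.5432,.3439,.137])
d=read_camera('side');im=d['color'][...,::-1].copy()
x0,y0=150,80
z=cv2.resize(im[y0:y0+100,x0:x0+130],None,fx=6,fy=6,interpolation=cv2.INTER_CUBIC)
for q,c in zip(proj(d,[p-[0,0,.019],T]),[(0,0,255),(0,255,255)]): cv2.circle(z,tuple(int(k) for k in (q-[x0,y0]+.5)*6),2,c,-1)
cv2.imwrite('pics/s4.png',z)
```

```text
10.2 [0.54255676 0.34591328 0.18132513] [ 0.73882801 -0.39535069 -0.03046559]
```

View pics/s4.png

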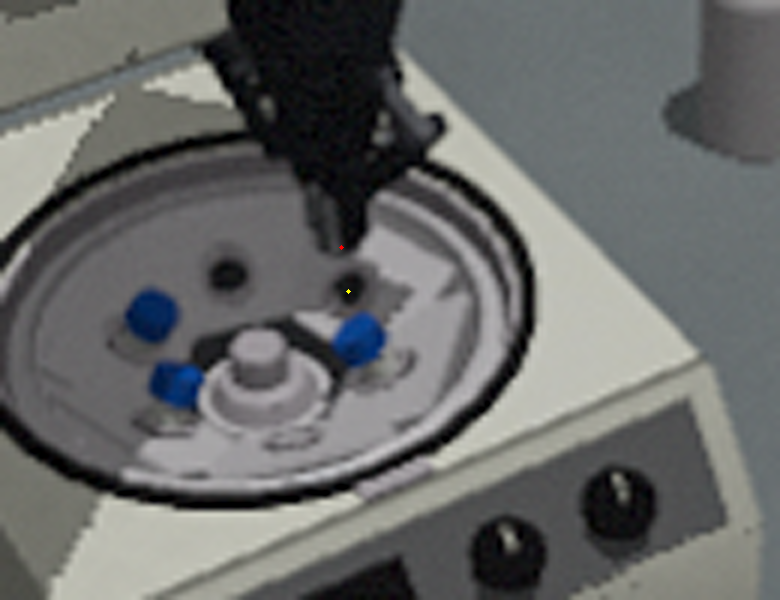

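The tip is above the hole at (348,288) and clear of the neighbouring caps. I'll take out the 2 mm offset and hold there.

>>> {"method": "carry_out", "body": {"plan": [{"linear": [0, 0.2, 0], "spin": 0, "fingers": 1}, {"linear": [0, 0.2, 0], "spin": 0, "fingers": 1}, {"linear": [0, 0.2, 0], "spin": 0, "fingers": 1}, {"linear": [0, 0.2, 0], "spin": 0, "fingers": 1}, {"linear": [0, 0.2, 0], "spin": 0, "fingers": 1}, {"linear": [0, 0.2, 0], "spin": 0, "fingers": 1}, {"linear": [0, 0.2, 0], "spin": 0, "fingers": 1}, {"linear": [0, 0.2, 0], "spin": 0, "fingers": 1}, {"linear": [0, 0.2, 0], "spin": 0, "fingers": 1}, {"linear": [0, 0.2, 0], "spin": 0, "fingers": 1}, {"linear": [0, 0.2, 0], "spin": 0, "fingers": 1}, {"linear": [0, 0.2, 0], "spin": 0, "fingers": 1}, {"linear": [0, 0.2, 0], "spin": 0, "fingers": 1}, {"linear": [0, 0.2, 0], "spin": 0, "fingers": 1}, {"linear": [0, 0.2, 0], "spin": 0, "fingers": 1}, {"linear": [0, 0.2, 0], "spin": 0, "fingers": 1}, {"linear": [0, 0.2, 0], "spin": 0, "fingers": 1}, {"linear": [0, 0.2, 0], "spin": 0, "fingers": 1}]}}

```text
time: 12.5
eef_pos: [0.5432, 0.344, 0.1811]
tool_rot: [[0.929, 0.371, 0.0], [0.371, -0.929, 0.0], [0.0, -0.0, -1.0]]
wrist_force: [-0.3, -0.5, 0.4]
width: -0.001
grasp_force: 0.0
```

```bash
python3 -c "
from cell import *
s=read_state();print(s['time'],s['eef_pos']);print(hand_in())"
```

```text
12.5 [0.54320566 0.34395275 0.18106614]
the job is handed in; nothing more can be done
None
```

The job is handed in after 12.5 s of robot time: I held the fingertips about 25 mm above the screw-capped rack tube for over 2 s, crossed well above everything, and finished about 25 mm above empty rotor place 5, straight across from the partnerless tube in place 2, with no sign of contact; the hand-in returned no verdict.

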